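# Lay the carved printing block home on the registration board

### The job

The carved woodblock stands on edge on the plywood registration board. Push it over with your fingers so that it lies flat on the board with its carved face up, then push it along the board until it sits snugly and squarely in the corner, home against both wooden stops. Do not grip it, lift it or carry it, and leave everything else on the bench where it is.

Things in the scene. Friction and masses are not known exactly. Their poses are not given: they have to be found in the camera images.
- block: Carved wooden printing block, loose, about 0.16 kg: 24 mm thick (x), 90 wide (y), 110 tall (z), standing at first on its 24 x 90 foot on the registration board. Origin: centre of the foot; z runs to the opposite end (up at first). x points out of the carved face (dark raised lines: tree, hills, sun; within the 24 mm), which at first looks away from the robot, within 0.3 rad of the board's +x.
- block_center (a point): Middle of the block, 55 mm above its foot while it stands. Pushed on the carved face near the top, towards the robot, the block topples once its top has moved some 25 mm and falls on its plain back, the foot staying roughly in place; it lands clear of the stops.
- block_face (a point): the middle of the block's carved face, 12 mm out from the block's middle along the block's x
- jig: Registration board, fixed left or right of the bench's middle: plywood 280 mm (x) by 240 (y), 12 thick, with two wooden stop strips 12 mm wide, standing 12 mm above the plywood, along its near (-x) and left (+y) edges; the far and right edges are open. Origin: centre of its underside, on the bench. Turned up to 0.15 rad.
- jig_corner (a point): Inner corner of the two stops, on the plywood, 12 mm above the bench: x = -128, y = +108 mm from the board's origin; axes as the board's. When home the block lies with a 90 mm end on the near stop and a 110 mm side on the left stop: its middle is then 55 mm to +x and 45 mm to -y of this point and 12 mm above it.
- slab: Inking slab of marble, fixed, 220 x 180 x 12 mm, on the other side of the bench from the registration board; origin: centre of its underside. A tin and an ink roller stand on it.
- blank: An uncarved, plain block of the same wood and size as the carved one (24 x 90 x 110 mm), standing on the bench beyond the middle; origin: centre of its foot. Leave it standing.
- brayer: ink roller lying on the slab: rubber roller 32 mm in diameter and 90 mm long along y at the origin, wooden handle reaching 145 mm to -x; leave alone
- tin: ink tin on the slab, 60 mm in diameter, 50 mm high, origin at the centre of its underside; leave alone
- tube: metal paint tube lying in the gap between board and slab, about 100 x 30 x 14 mm, long axis x, origin under its middle; leave alone
- tube2: a second such paint tube at the left side; leave alone
- brush: brush lying at the right side, its long axis x; leave alone
- knife: palette knife lying at the left side, its long axis x; leave alone
Things that resemble listed ones, but are neither listed nor needed, are in the scene too. What is shaped like the blank but blue is not meant. Leave any yellow look-alike of the block alone.

How it is judged:
By the outcome, as a careful person would: the job done as asked, in the order asked, and still so for the second after the job is handed in, with the robot touching nothing.
It also fails if it takes over 64 s, if anything falls off the work surface, if the arm or the gripper's body presses on something with over 40 N, if the wrist force passes 120 N, or if a joint passes its speed limit or range.

### The arm

A 6-joint arm with a two-finger parallel gripper is mounted at the origin on the work surface. World frame = base frame: x ahead of the robot, y to its left, z up, the work surface at z = 0. Lengths are in mm, angles in degrees, forces in N, time in s.
With the tool pointing down it reaches from about 350 to 850 mm from the base axis. Payload 8.1 kg.
Tool frame: the origin (TCP) lies midway between the tips of the shut fingers; the grasp point (between the pads) lies 19 mm behind it (r.grip_point_offset is the distance from the TCP to the grasp point, in mm); z points along the fingers, y is the line along which they close (so a half turn about z gives the same grasp; the last joint's range is limited). The gripper opens to 85 mm and grips with 20 to 120 N. Pads are 22 mm wide; open, the fingers measure 114 mm over their backs; the gripper's body (76 mm by 85 mm) begins 54 mm behind the grasp point. The pads swing forward as they close: fully open they stand 13 mm farther back than shut.
Start: joints at [61.914, 7.471, 85.268, -0, 87.261, -4.893], TCP at [236.28, 551.522, 231.292] pointing down, gripper open.
Joint ranges: [-169.43, 169.43], [-51.17, 129.36], [1.28, 143.12], [-76.62, 256.62], [0, 156.53], [-152.29, 152.29]. Speed limits (degrees/s): [136.94, 136.94, 159.86, 180, 180, 180].

### API

Orientations are given as [roll, pitch, yaw] about the fixed x, y, z axes, in that order (R = Rz(yaw) Ry(pitch) Rx(roll)).
In Python, from bench import r gives the robot as it stands.
- The arm moves only by the shell command python3 -m inch 'ROWS' [FORCE]. ROWS is JSON, one flat list of numbers, 7 for each row, row after row: the shift along the world's x, y, z in m, then the turn, a rotation vector about the world's x, y, z in degrees, then the closure in counts, from 0 (fully open) to 255 (shut). A call has 1 to 10 rows; each row shifts and turns the commanded pose from where the row before left it; what a row does not reach is not made up. A row lasts 1/10 s, in which the tool goes at most 50 mm and 8.59 degrees, less where a joint would pass 70% of its speed; a pose out of reach is approached as far as the arm can. A call with a gripper value outside its range is refused whole. The fingers move at their own pace and stop on an object; FORCE is the grip in N (left out, the last holds). Time passes only in rows, so rows that do not move let the fingers close. It gives the time, the measured TCP pose, the force and the opening at its end, in the units of the state.
- r.sense(): the state, without advancing time (a new reading comes with each control period).
- r.snapshot(name): name is "scene" or "top" or "wrist"; returns (picture, depth): 480x640x3 uint8, red, green, blue; 480x640 float32, mm along the optical axis (not along the pixel's ray), 0 where there is no reading.
- r.get_calibration(name): a dict with "fovy" (degrees; the focal length in pixels is half the picture's height over the tangent of half this angle, whatever the lens; pixels are square), "cx", "cy" (the principal point, pixels), "k1" (the pictures are not rectified: a ray, as slopes to the right and down, at radius r is drawn at 1 + k1 r^2 times it, then the intrinsics apply), "position" and "rotation" of the camera in the world; the wrist camera has in their place "tool_from_camera" (4x4, takes a point from camera to tool coordinates, whose origin is the TCP and whose axes are the flange's). Camera axes: x right, y up, looking along -z (the intrinsics and any distortion apply to the point x, -y, -z); pixel columns grow to the right and rows downward; lengths in mm; the calibration is good to about 2 mm. A picture is of the moment at which its call begins: read the wrist's pose just before it. get_calibration takes no time and is no camera call.
- r.hand_in(): hands the job in, once; it reports no verdict.
The state is a dict: "time": time; "joint_pos": joint angles; "qd": joint speeds; "joint_efforts": joint torques, N m; "tool_pos": TCP position; "tcp_rot": TCP orientation; "ft_force": force on the tool from outside, world axes, zero at the start; "wrist_torque": the same for the moment, N m; "finger_gap": finger opening in mm.
Only numpy, scipy, OpenCV 4.12 (cv2) and the standard library are available. Lean on these libraries where they do the work, as an engineer would, in place of code of your own. Each camera call takes 0.05 s, during which the arm holds its last target. There are 200 camera calls.

## Working session

There is one attempt and no reset: what is moved stays moved. The work goes in short steps, Python scripts to look and compute and a shell command to move; the robot and the scene stay as the last step left them, time stands still between calls to the robot, and variables do not carry over. Pictures are saved under pics/ and viewed, on a budget of 10 in all, crops included, one or two more only if the job needs it, and the job is handed in when it is done.

```bash
ls; mkdir -p pics; cat > h.py <<'E'
import numpy as np, cv2
from bench import r
def snap(n):
    p,d=r.snapshot(n); np.savez(''+n+'.npz',p=p,d=d); return p,d
def cam(n,c=None):
    c=r.get_calibration(n); f=240/np.tan(np.radians(c['fovy'])/2)
    return c,f
def ray(n,u,v,pose=None):
    c,f=cam(n); K=np.array([[f,0,c['cx']],[0,f,c['cy']],[0,0,1]])
    p=cv2.undistortPoints(np.array([[[u,v]]],float),K,np.array([c['k1'],0,0,0,0.]))[0,0]
    return np.array(c['position']),np.array(c['rotation'])@np.array([p[0],-p[1],-1]) 
def plane(n,u,v,z):
    o,d=ray(n,u,v); return o+d*(z-o[2])/d[2]
def depth(n,u,v):
    d=np.load(''+n+'.npz')['d'][int(v),int(u)]; o,q=ray(n,u,v); return o+q*d
E
python3 - <<'E'
from h import *
for n in('top','scene'):
    p,d=snap(n); cv2.imwrite(f'pics/{n}0.png',p[:,:,::-1]); c=r.get_calibration(n); print(c)
print(r.sense())
E
```

```text
pics
{'fovy': 46.41156791501735, 'cx': 324.8894658514257, 'cy': 236.80860584480376, 'k1': -0.12366592716912633, 'position': array([ 264.91823185,  -21.93964546, 1455.08414668]), 'rotation': array([ 12.73132606,  -0.18076579, -84.75366891])}
{'fovy': 49.29456948232301, 'cx': 312.2664746167278, 'cy': 236.7918698420507, 'k1': -0.15410186145891613, 'position': array([1254.89255979, -729.05076557,  720.47946434]), 'rotation': array([56.03206595,  0.96490367, 41.95373902])}
{'time': 0.1, 'joint_pos': array([ 6.19137778e+01,  7.51049924e+00,  8.53245490e+01,  7.76732192e-04,
        8.72625101e+01, -4.89562203e+00]), 'qd': array([-0.02776963, -0.11876258, -0.24533049,  0.03386604, -0.04750514,
       -0.0289384 ]), 'joint_efforts': array([ 1.13033664e-03, -5.70957220e+01, -5.01938653e+01, -1.35002188e-04,
        8.25713680e-03,  2.98205543e-05]), 'tool_pos': array([236.03317415, 551.06842176, 230.3378151 ]), 'tcp_rot': array([-1.79902864e+02, -9.09865080e-03,  1.56809354e+02]), 'ft_force': array([-0.14762754,  0.53352875, -0.65569961]), 'wrist_torque': array([-0.03913965, -0.07666349, -0.01261973]), 'finger_gap': 85.5017128621763}
```

View pics/top0.png

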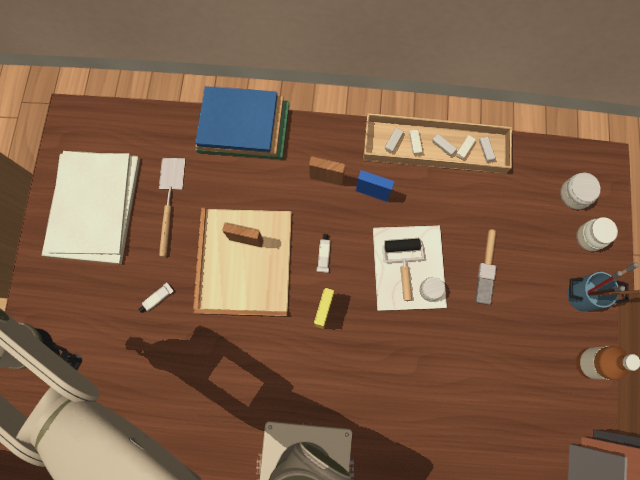

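View pics/scene0.png

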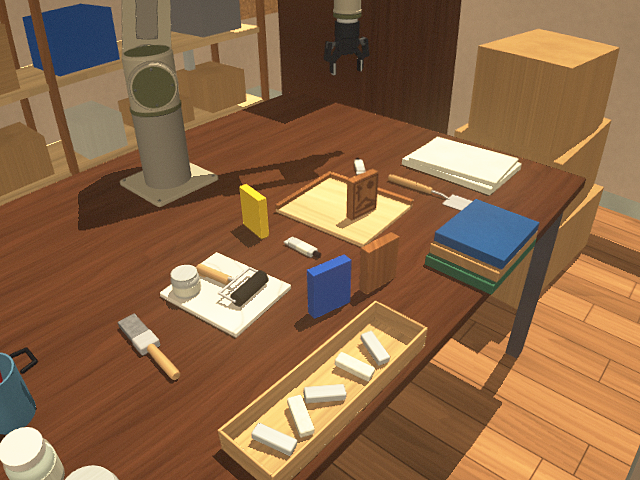

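```bash
cat >> h.py <<'E'
from scipy.spatial.transform import Rotation as Ro
def cloud(n,p=None,d=None,T=None):
    if d is None: a=np.load(''+n+'.npz'); p,d=a['p'],a['d']
    c,f=cam(n); K=np.array([[f,0,c['cx']],[0,f,c['cy']],[0,0,1]])
    v,u=np.mgrid[:480,:640]
    q=cv2.undistortPoints(np.stack([u,v],-1).reshape(-1,1,2).astype(float),K,np.array([c['k1'],0,0,0,0.])).reshape(480,640,2)
    P=np.stack([q[...,0],-q[...,1],-np.ones((480,640))],-1)*d[...,None]
    if T is None: R,t=Ro.from_euler('xyz',c['rotation'],degrees=True).as_matrix(),np.array(c['position'])
    else: R,t=T[:3,:3],T[:3,3]
    return P@R.T+t
E
python3 - <<'E'
from h import *
X=cloud('top');a=np.load('top.npz');p=a['p']
for u,v in((150,340),(260,280),(203,260),(240,312),(242,230)):print(u,v,X[v,u].round(1),p[v,u])
hsv=cv2.cvtColor(p,cv2.COLOR_RGB2HSV)
roi=np.zeros((480,640),bool);roi[195:325,185:300]=1
Z=X[...,2]
blk=roi&(Z>100)&(Z<140)
P=X[blk];print('blk n',len(P),P.mean(0),cv2.minAreaRect(P[:,:2].astype(np.float32)))
brd=roi&(Z>5)&(Z<40)
cs,_=cv2.findContours(brd.astype(np.uint8),cv2.RETR_EXTERNAL,cv2.CHAIN_APPROX_NONE);P=X[max(cs,key=len)[:,0,1],max(cs,key=len)[:,0,0]]
print('board',cv2.minAreaRect(P[:,:2].astype(np.float32)),np.median(P[:,2]))
roi=(hsv[...,2]>0); 
im=np.concatenate([cv2.resize(p[200:322,190:300],(540,600),interpolation=2)],1);
s=np.load('scene.npz')['p'];s2=cv2.resize(s[160:300,300:400],None,fx=2.5,fy=4.285/1.714*1,interpolation=2)
o=np.zeros((600,800,3),np.uint8);o[:600,:540]=im;o[:s2.shape[0],545:545+s2.shape[1]]=s2
cv2.imwrite('pics/c1.png',o[:,:,::-1])
S=cloud('scene');print('face',S[193,362],s[193,362])
E
```

```text
150 340 [277.2 430.4   1.3] [116  72  48]
260 280 [459.1 160.5  16. ] [226 202 152]
203 260 [497.2 315.8  17.6] [143 114  81]
240 312 [371.1 201.   24.8] [171 116  76]
242 230 [563.1 205.1 124.1] [164 111  70]
blk n 405 [562.12698823 207.46849821 120.27840597] ((563.7948608398438, 209.0483856201172), (91.70171356201172, 25.70596694946289), 83.09174346923828)
board ((506.8494873046875, 216.61166381835938), (291.6691589355469, 255.64898681640625), 2.8997886180877686) 14.91357082938191
face [575.70691877 196.2524674   80.90518213] [125  81  43]
```

View pics/c1.png

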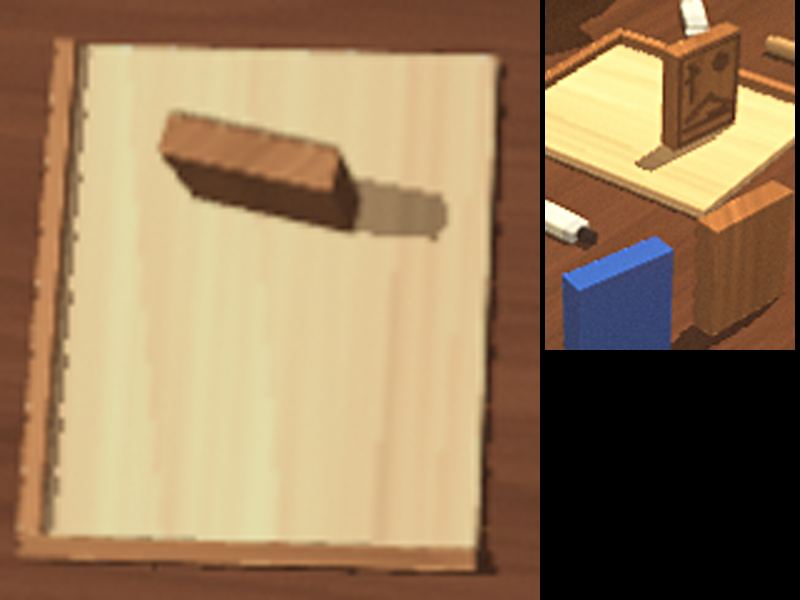

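The carved block is on the board at top view (242,234). Its dark tree, hills and sun show in the scene view at (362,193). The other candidates are ruled out: the brown block at (327,170) is plain and off the board, and the others are blue (375,186) and yellow (325,308). I'll approach its far side with the fingers half open, which gives two contact points.

```bash
python3 -m inch '[0.037,-0.035,0,0,0,2,105, 0.037,-0.035,0,0,0,2,105, 0.037,-0.035,0,0,0,2,105, 0.037,-0.035,0,0,0,2,105, 0.037,-0.035,0,0,0,2,105, 0.037,-0.035,0,0,0,2,105, 0.037,-0.035,0,0,0,2,105, 0.037,-0.035,0,0,0,2,105, 0.037,-0.035,0,0,0,0.3,105, 0.037,-0.035,0,0,0,0,105]'; python3 -m inch '[0,0,0,0,0,0,105,0,0,0,0,0,0,105]'
```

```text
time: 1.1
tool_pos: [600.5, 206.2, 230.8]
tcp_rot: [-180.0, -0.0, 173.1]
ft_force: [0.1, 0.3, -0.4]
finger_gap: 50.3
time: 1.3
tool_pos: [599.8, 206.7, 230.2]
tcp_rot: [-180.0, -0.1, 173.0]
ft_force: [-0.6, 1.1, 0.1]
finger_gap: 50.0
```

```bash
python3 -m inch '[0.012,-0.003,-0.02,0,0,0,105, 0,0,-0.035,0,0,0,105, 0,0,-0.035,0,0,0,105, 0,0,-0.035,0,0,0,105, 0,0,0,0,0,0,105]'; python3 -m inch '[-0.01,0.001,0,0,0,0,105, -0.01,0.001,0,0,0,0,105, -0.006,0.001,0,0,0,0,105, -0.006,0.001,0,0,0,0,105]';  python3 -m inch '[-0.006,0.001,0,0,0,0,105, -0.006,0.001,0,0,0,0,105]'
```

```text
time: 1.8
tool_pos: [606.1, 205.3, 99.6]
tcp_rot: [-179.8, -0.6, 173.2]
ft_force: [-1.1, 0.1, 0.2]
finger_gap: 50.4
time: 2.2
tool_pos: [579.9, 209.6, 108.6]
tcp_rot: [179.9, 0.2, 173.1]
ft_force: [0.4, -0.9, 0.3]
finger_gap: 50.3
time: 2.4
tool_pos: [567.3, 211.1, 106.9]
tcp_rot: [180.0, 0.0, 173.1]
ft_force: [0.5, -1.2, -0.4]
finger_gap: 50.1
```

```bash
python3 -m inch '[-0.005,0.0006,0,0,0,0,105, -0.005,0.0006,0,0,0,0,105, -0.005,0.0006,0,0,0,0,105, -0.003,0,0,0,0,0,105,0,0,0,0,0,0,105]'; python3 -m inch '[0,0,0,0,0,0,105,0,0,0,0,0,0,105,0,0,0,0,0,0,105,0.02,0,0.03,0,0,0,105,0.03,0,0.05,0,0,0,105,0,0,0,0,0,0,105]'
cat > look.py <<'E'
from h import *
import sys
p,d=snap('top');X=cloud('top');Z=X[...,2]
roi=np.zeros((480,640),bool);roi[195:325,185:300]=1
m=(roi&(Z>27)&(Z<46)).astype(np.uint8)
m=cv2.morphologyEx(m,cv2.MORPH_OPEN,np.ones((5,5)))
P=X[m>0];print(len(P),P.mean(0),cv2.minAreaRect(P[:,:2].astype(np.float32)))
cv2.imwrite(f'pics/{sys.argv[1]}.png',cv2.resize(p[190:330,180:310],(650,700),interpolation=2)[:600,:,::-1])
E
python3 look.py t1
```

```text
time: 2.9
tool_pos: [549.1, 212.7, 106.2]
tcp_rot: [-180.0, -0.0, 173.1]
ft_force: [-0.2, 0.1, 0.3]
finger_gap: 50.1
time: 3.5
tool_pos: [601.2, 213.3, 187.1]
tcp_rot: [179.7, 0.7, 173.1]
ft_force: [-0.2, -0.1, 0.9]
finger_gap: 49.9
0 [nan nan nan] ((0.0, 0.0), (0.0, 0.0), 0.0)look.py:7: RuntimeWarning: Mean of empty slice.
  P=X[m>0];print(len(P),P.mean(0),cv2.minAreaRect(P[:,:2].astype(np.float32)))
  ret = um.true_divide(
```

View pics/t1.png

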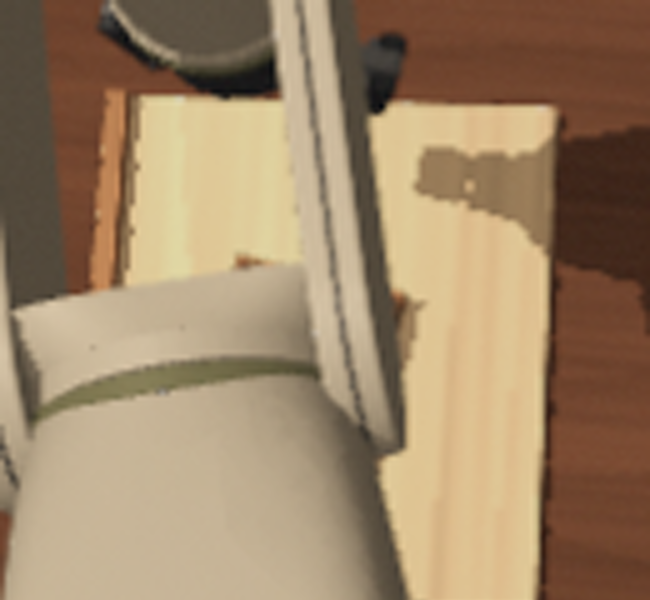

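```bash
python3 -m inch '[-0.01,-0.011,0,0,0,-8,105,-0.01,-0.011,0,0,0,-8,105,-0.01,-0.011,0,0,0,-8,105,-0.01,-0.011,0,0,0,-8,105,-0.01,-0.011,0,0,0,-8,105,-0.01,-0.011,0,0,0,-8,105,-0.01,-0.011,0,0,0,-8,105,-0.01,-0.011,0,0,0,-8,105,-0.01,-0.011,0,0,0,-8,105,-0.01,-0.011,0,0,0,-8,105]';python3 -m inch '[0,0,0,0,0,0,105,0,0,0,0,0,0,105]'
python3 look.py t2; python3 - <<'E'
from h import *
p,d=snap('scene');X=cloud('scene')
cv2.imwrite('pics/s2.png',cv2.resize(p[130:280,220:440],(792,540),interpolation=2)[:,:,::-1])
Z=X[...,2];m=(Z>31)&(Z<42)&(X[...,0]>375)&(X[...,0]<600)&(X[...,1]>120)&(X[...,1]<315)
m=cv2.morphologyEx(m.astype(np.uint8),cv2.MORPH_OPEN,np.ones((5,5)))
P=X[m>0];print(len(P),P.mean(0),cv2.minAreaRect(P[:,:2].astype(np.float32)))
h=cv2.cvtColor(p,cv2.COLOR_RGB2HSV);y=(h[...,0]>25)&(h[...,0]<35)&(h[...,1]>200);print(X[y].min(0),X[y].max(0),np.median(X[y],0))
E
```

```text
time: 4.55
tool_pos: [494.0, 102.3, 178.0]
tcp_rot: [-179.9, 0.0, 92.8]
ft_force: [-0.0, -0.8, 0.1]
finger_gap: 50.0
time: 4.75
tool_pos: [494.9, 102.8, 178.6]
tcp_rot: [-180.0, -0.0, 93.3]
ft_force: [0.9, 0.1, -0.3]
finger_gap: 50.0
630 [490.37438606 198.05832933  34.30401637] ((490.3724365234375, 195.98460388183594), (111.24186706542969, 47.48975372314453), 5.6760663986206055)
580 [496.13321439 219.10563267  34.61939194] ((496.56878662109375, 219.35162353515625), (92.51499938964844, 109.98178100585938), 82.71959686279297)Traceback (most recent call last):
  File "<stdin>", line 7, in <module>
    return umr_minimum(a, axis, None, out, keepdims, initial, where)
ValueError: zero-size array to reduction operation minimum which has no identity
```

View pics/s2.png

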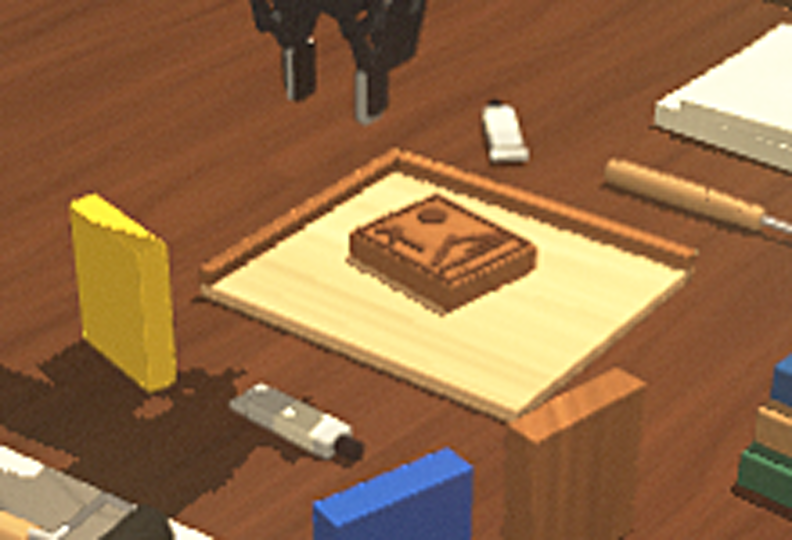

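```bash
python3 -m inch '[0,0.02,-0.04,0,0,0,105,0,0,-0.04,0,0,0,105,0,0,-0.04,0,0,0,105,0,0,-0.03,0,0,0,105,0,0,-0.01,0,0,0,105,0,0,0,0,0,0,105]'; python3 -m inch '[0,0.01,0,0,0,0,105,0,0.01,0,0,0,0,105,0,0.01,0,0,0,0,105,0,0.005,0,0,0,0,105,0,0.005,0,0,0,0,105,0,0.005,0,0,0,0,105,0,0.005,0,0,0,0,105]'
```

```text
time: 5.45
tool_pos: [493.9, 122.8, 17.6]
tcp_rot: [-179.8, 0.0, 93.2]
ft_force: [-0.9, 0.4, 0.1]
finger_gap: 50.3
time: 6.15
tool_pos: [495.3, 173.0, 19.3]
tcp_rot: [180.0, 0.0, 93.1]
ft_force: [1.0, -0.2, 0.6]
finger_gap: 50.2
```

```bash
python3 -m inch '[0,0.005,0,0,0,0,105,0,0.005,0,0,0,0,105,0,0.005,0,0,0,0,105,0,0.005,0,0,0,0,105,0,0.005,0,0,0,0,105,0,0.005,0,0,0,0,105,0,0.005,0,0,0,0,105,0,0.003,0,0,0,0,105,0,0,0,0,0,0,105]'; python3 look.py t3;  python3 -m inch '[0,0.002,0,0,0,0,105,0,0.002,0,0,0,0,105,0,0.002,0,0,0,0,105]'
```

```text
time: 7.05
tool_pos: [495.2, 211.3, 19.1]
tcp_rot: [-180.0, -0.0, 93.1]
ft_force: [0.0, -0.5, -0.4]
finger_gap: 50.5
551 [459.14894299 277.08358905  34.1013756 ] ((465.6393737792969, 273.7596435546875), (72.21387481689453, 75.22644805908203), 5.600409030914307)
time: 7.4
tool_pos: [495.2, 216.7, 19.1]
tcp_rot: [-180.0, 0.0, 93.1]
ft_force: [-0.4, -1.1, -0.4]
finger_gap: 50.4
```

```bash
for i in 1 2; do sleep 0; done; python3 -m inch '[0,0.002,0,0,0,0,105,0,0.002,0,0,0,0,105]'; python3 -m inch '[0,0.002,0,0,0,0,105,0,0.001,0,0,0,0,105]'; python3 -m inch '[0,0.001,0,0,0,0,105,0,0.001,0,0,0,0,105]'; python3 -m inch '[0,0.001,0,0,0,0,105,0,0,0,0,0,0,105]'
```

```text
time: 7.6
tool_pos: [495.9, 218.2, 19.2]
tcp_rot: [180.0, 0.3, 93.2]
ft_force: [2.5, -21.6, 1.5]
finger_gap: 50.1
time: 7.8
tool_pos: [495.9, 218.3, 19.0]
tcp_rot: [-180.0, 0.5, 93.2]
ft_force: [2.0, -33.2, 8.3]
finger_gap: 50.4
time: 8.0
tool_pos: [495.9, 218.4, 19.1]
tcp_rot: [-179.9, 0.7, 93.2]
ft_force: [1.3, -41.9, 12.6]
finger_gap: 50.1
time: 8.2
tool_pos: [495.9, 218.4, 19.0]
tcp_rot: [-179.9, 0.8, 93.1]
ft_force: [0.7, -43.5, 11.9]
finger_gap: 50.5
```

```bash
python3 -m inch '[0,-0.01,0,0,0,0,105,0,-0.02,0,0,0,0,105,0,0,0.04,0,0,0,105,0,0,0.04,0,0,0,105]'; python3 -m inch '[0.01,0.008,0,0,0,8,105,0.01,0.008,0,0,0,8,105,0.01,0.008,0,0,0,8,105,0.01,0.008,0,0,0,8,105,0.01,0.008,0,0,0,8,105,0.01,0.008,0,0,0,8,105,0.01,0.008,0,0,0,8,105,0.01,0.008,0,0,0,8,105,0.01,0.008,0,0,0,8,105,0.01,0.008,0,0,0,8,105]'; python3 -m inch '[0,0,0,0,0,8,105,0,0,0,0,0,1.7,105,0,0,0,0,0,0,105]'
python3 look.py t4; cat > sl.py <<'E'
from h import *
import sys
p,d=snap('scene');X=cloud('scene')
cv2.imwrite(f'pics/{sys.argv[1]}.png',cv2.resize(p[130:280,270:440],(680,600),interpolation=2)[:,:,::-1])
Z=X[...,2];m=(Z>31)&(Z<42)&(X[...,0]>365)&(X[...,0]<600)&(X[...,1]>120)&(X[...,1]<325)
m=cv2.morphologyEx(m.astype(np.uint8),cv2.MORPH_OPEN,np.ones((5,5)))
P=X[m>0];print(len(P),P.mean(0),cv2.minAreaRect(P[:,:2].astype(np.float32)))
E
python3 sl.py s4
```

```text
time: 8.6
tool_pos: [493.7, 195.9, 98.5]
tcp_rot: [-179.8, 0.0, 93.0]
ft_force: [0.7, 1.1, 0.5]
finger_gap: 50.2
time: 9.6
tool_pos: [595.6, 277.3, 99.1]
tcp_rot: [180.0, -0.0, 173.4]
ft_force: [0.6, 0.1, 0.1]
finger_gap: 50.2
time: 9.9
tool_pos: [595.0, 276.8, 99.0]
tcp_rot: [-180.0, -0.0, -177.3]
ft_force: [0.3, 0.5, 0.5]
finger_gap: 50.3
0 [nan nan nan] ((0.0, 0.0), (0.0, 0.0), 0.0)
512 [494.7325385  270.35316206  34.73413137] ((490.6782531738281, 273.8824157714844), (109.40797424316406, 93.74563598632812), 2.631653070449829)look.py:7: RuntimeWarning: Mean of empty slice.
  P=X[m>0];print(len(P),P.mean(0),cv2.minAreaRect(P[:,:2].astype(np.float32)))
  ret = um.true_divide(
```

```bash
python3 -m inch '[0,-0.004,-0.035,0,0,0,105,0,0,-0.035,0,0,0,105,0,0,-0.01,0,0,0,105,0,0,0,0,0,0,105]'; python3 -m inch '[-0.01,-0.0005,0,0,0,0,105,-0.01,-0.0005,0,0,0,0,105,-0.005,0,0,0,0,0,105,-0.005,-0.0005,0,0,0,0,105,-0.005,0,0,0,0,0,105,-0.005,-0.0005,0,0,0,0,105,-0.005,0,0,0,0,0,105,-0.005,-0.0005,0,0,0,0,105]'; python3 -m inch '[-0.005,-0.0005,0,0,0,0,105,-0.005,0,0,0,0,0,105,-0.005,-0.0005,0,0,0,0,105,-0.005,0,0,0,0,0,105,-0.005,-0.0005,0,0,0,0,105,-0.005,0,0,0,0,0,105,-0.005,-0.0005,0,0,0,0,105,-0.003,0,0,0,0,0,105,0,0,0,0,0,0,105]'
```

```text
time: 10.4
tool_pos: [593.2, 272.0, 16.9]
tcp_rot: [-179.9, -0.3, -177.3]
ft_force: [-0.3, -0.1, 0.8]
finger_gap: 50.2
time: 11.2
tool_pos: [545.3, 270.2, 19.4]
tcp_rot: [180.0, 0.1, -177.2]
ft_force: [1.9, -0.5, 0.3]
finger_gap: 49.9
time: 12.1
tool_pos: [506.4, 268.3, 18.9]
tcp_rot: [-180.0, -0.1, -177.2]
ft_force: [1.0, 0.2, 0.1]
finger_gap: 49.7
```

```bash
python3 -m inch '[-0.002,0,0,0,0,0,105,-0.002,0,0,0,0,0,105,-0.002,0,0,0,0,0,105]'; python3 -m inch '[-0.002,0,0,0,0,0,105,-0.002,0,0,0,0,0,105]'; python3 -m inch '[-0.001,0,0,0,0,0,105,-0.001,0,0,0,0,0,105]'
```

```text
time: 12.4
tool_pos: [501.1, 268.1, 19.0]
tcp_rot: [-180.0, -0.0, -177.2]
ft_force: [2.0, -0.1, -0.2]
finger_gap: 50.3
time: 12.6
tool_pos: [497.1, 268.2, 19.1]
tcp_rot: [-180.0, 0.0, -177.2]
ft_force: [1.0, -0.2, -0.2]
finger_gap: 50.3
time: 12.8
tool_pos: [496.3, 268.2, 19.7]
tcp_rot: [180.0, 0.1, -177.2]
ft_force: [7.1, -2.5, -0.4]
finger_gap: 50.4
```

```bash
python3 -m inch '[-0.001,0,0,0,0,0,105,-0.001,0,0,0,0,0,105]'; python3 -m inch '[-0.001,0,0,0,0,0,105,0,0,0,0,0,0,105]'; python3 -m inch '[0.004,0,0,0,0,0,105,0.02,0,0,0,0,0,105,0.02,0,0,0,0,0,105,0,0,0.04,0,0,0,105,0,0,0.04,0,0,0,105]'; python3 -m inch '[0,0,0,0,0,0,105]'; python3 sl.py s5
```

```text
time: 13.0
tool_pos: [496.1, 268.3, 20.6]
tcp_rot: [180.0, 0.3, -177.2]
ft_force: [11.0, -3.0, -1.3]
finger_gap: 50.2
time: 13.2
tool_pos: [496.1, 268.3, 21.2]
tcp_rot: [180.0, 0.4, -177.2]
ft_force: [12.2, -2.8, -0.6]
finger_gap: 50.2
time: 13.7
tool_pos: [534.2, 267.4, 96.9]
tcp_rot: [-179.9, -0.4, -177.2]
ft_force: [0.2, -0.3, 0.4]
finger_gap: 50.2
time: 13.8
tool_pos: [539.9, 269.9, 105.6]
tcp_rot: [179.8, 0.5, -177.2]
ft_force: [0.7, 0.5, 0.2]
finger_gap: 50.0
561 [432.01443892 269.86641234  34.58533217] ((431.99896240234375, 270.3480224609375), (112.2632064819336, 92.60572052001953), 7.036743640899658)
```

View pics/s5.png

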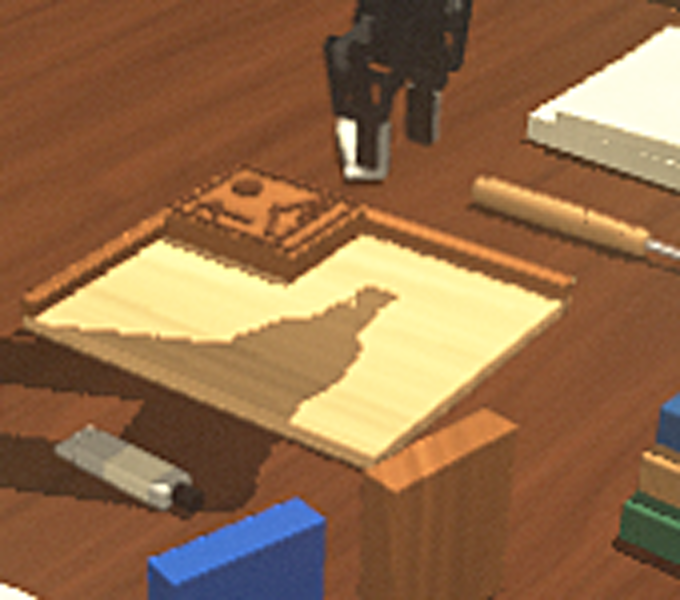

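The scene view shows the block in the corner, carved face up, around (265,215) in the crop. The measured yaw of 7° disagrees with the board's 2.9°, so I'll push the side and then the end again to be sure it is square.

```bash
python3 -m inch '[-0.011,-0.009,0,0,0,-8.5,105,-0.011,-0.009,0,0,0,-8.5,105,-0.011,-0.009,0,0,0,-8.5,105,-0.011,-0.009,0,0,0,-8.5,105,-0.011,-0.009,0,0,0,-8.5,105,-0.011,-0.009,0,0,0,-8.5,105,-0.011,-0.009,0,0,0,-8.5,105,-0.011,-0.009,0,0,0,-8.5,105,-0.011,-0.009,0,0,0,-8.5,105,-0.011,-0.009,0,0,0,-8.5,105]'; python3 -m inch '[0,0,0,0,0,-5,105,0,0,-0.04,0,0,0,105,0,0,-0.03,0,0,0,105,0,0,-0.01,0,0,0,105,0,0,0,0,0,0,105]'; python3 look.py t6
```

```text
time: 14.85
tool_pos: [424.5, 177.8, 97.7]
tcp_rot: [-179.8, 0.0, 97.5]
ft_force: [-0.3, -0.2, 0.2]
finger_gap: 50.1
time: 15.35
tool_pos: [423.7, 177.6, 16.9]
tcp_rot: [-179.7, 0.1, 92.8]
ft_force: [-0.4, -0.4, -0.4]
finger_gap: 49.9
257 [390.45372205 247.92365414  34.39928892] ((391.6549072265625, 248.53884887695312), (35.45784378051758, 53.670738220214844), 3.4538967609405518)
```

View pics/t6.png

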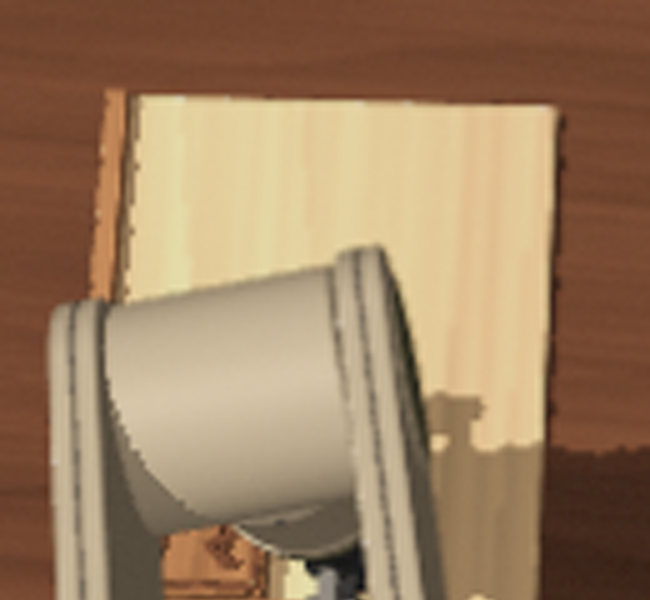

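```bash
python3 -m inch '[0.008,0.01,0,0,0,0,105,0,0.01,0,0,0,0,105,0,0.005,0,0,0,0,105,0,0.004,0,0,0,0,105,0,0.002,0,0,0,0,105,0,0.002,0,0,0,0,105]'; python3 -m inch '[0,0.001,0,0,0,0,105,0,0.001,0,0,0,0,105]';python3 -m inch '[0,0.001,0,0,0,0,105,0,0.001,0,0,0,0,105]';python3 -m inch '[0,0.001,0,0,0,0,105,0,0.001,0,0,0,0,105]'
```

```text
time: 16.0
tool_pos: [434.0, 211.4, 19.2]
tcp_rot: [-180.0, 0.0, 92.8]
ft_force: [0.5, -0.6, -0.0]
finger_gap: 50.3
time: 16.2
tool_pos: [434.1, 213.1, 19.1]
tcp_rot: [-180.0, 0.0, 92.8]
ft_force: [0.1, -0.7, 0.1]
finger_gap: 50.3
time: 16.4
tool_pos: [434.2, 213.9, 19.0]
tcp_rot: [-180.0, 0.1, 92.8]
ft_force: [0.7, -11.4, 3.7]
finger_gap: 50.3
time: 16.6
tool_pos: [434.2, 214.1, 19.0]
tcp_rot: [-179.9, 0.3, 92.9]
ft_force: [0.3, -21.9, 8.0]
finger_gap: 49.9
```

```bash
python3 -m inch '[0,-0.01,0,0,0,0,105,0,-0.02,0,0,0,0,105,0,0,0.04,0,0,0,105,0,0,0.04,0,0,0,105]'; python3 -m inch '[0.01,0.008,0,0,0,8.5,105,0.01,0.008,0,0,0,8.5,105,0.01,0.008,0,0,0,8.5,105,0.01,0.008,0,0,0,8.5,105,0.01,0.008,0,0,0,8.5,105,0.01,0.008,0,0,0,8.5,105,0.01,0.008,0,0,0,8.5,105,0.01,0.008,0,0,0,8.5,105,0.01,0.008,0,0,0,8.5,105,0.01,0.008,0,0,0,8.5,105]'; python3 -m inch '[0,0,0,0,0,5,105,0,0,-0.04,0,0,0,105,0,0,-0.03,0,0,0,105,0,0,-0.01,0,0,0,105,0,0,0,0,0,0,105]'
```

```text
time: 17.0
tool_pos: [432.6, 186.1, 98.6]
tcp_rot: [-179.8, 0.0, 92.7]
ft_force: [1.7, 1.0, -0.0]
finger_gap: 50.2
time: 18.0
tool_pos: [534.6, 267.4, 99.0]
tcp_rot: [180.0, -0.0, 178.1]
ft_force: [-0.7, 0.0, 0.4]
finger_gap: 50.0
time: 18.5
tool_pos: [532.5, 266.5, 17.2]
tcp_rot: [-179.9, -0.2, -177.2]
ft_force: [-0.3, 0.1, 0.2]
finger_gap: 50.3
```

```bash
python3 -m inch '[-0.01,0,0,0,0,0,105,-0.01,0,0,0,0,0,105,-0.01,0,0,0,0,0,105,-0.004,0,0,0,0,0,105,-0.002,0,0,0,0,0,105]'; python3 -m inch '[-0.001,0,0,0,0,0,105,-0.001,0,0,0,0,0,105]';python3 -m inch '[-0.001,0,0,0,0,0,105,-0.001,0,0,0,0,0,105]';python3 -m inch '[-0.001,0,0,0,0,0,105,-0.001,0,0,0,0,0,105]'
```

```text
time: 19.0
tool_pos: [497.8, 267.5, 19.8]
tcp_rot: [180.0, 0.0, -177.2]
ft_force: [1.1, -0.5, -0.9]
finger_gap: 50.2
time: 19.2
tool_pos: [496.5, 267.3, 19.4]
tcp_rot: [180.0, 0.0, -177.2]
ft_force: [1.7, -0.6, 0.6]
finger_gap: 50.2
time: 19.4
tool_pos: [496.3, 267.3, 20.1]
tcp_rot: [180.0, 0.2, -177.2]
ft_force: [8.5, -0.6, 0.4]
finger_gap: 50.1
time: 19.6
tool_pos: [496.2, 267.4, 21.0]
tcp_rot: [180.0, 0.4, -177.2]
ft_force: [12.9, -2.4, -0.1]
finger_gap: 50.5
```

```bash
python3 -m inch '[0.01,0,0,0,0,0,105,0.02,0,0,0,0,0,105,0.01,0,0.045,0,0,0,105,0,0,0.045,0,0,0,105,0,0,0.045,0,0,0,105,0,0,0.045,0,0,0,105,0,0,0.03,0,0,0,105]'; python3 -m inch '[-0.03,0.035,0,0,0,0,105,-0.03,0.035,0,0,0,0,105,-0.03,0.035,0,0,0,0,105,-0.03,0.035,0,0,0,0,105,-0.03,0.035,0,0,0,0,105,-0.03,0.035,0,0,0,0,105,-0.03,0.035,0,0,0,0,105,-0.03,0.035,0,0,0,0,105,-0.03,0.035,0,0,0,0,105,0,0,0,0,0,0,105]'; python3 look.py t7; python3 - <<'E'
from h import *
p=np.load('top.npz')['p'];cv2.imwrite('pics/t7b.png',cv2.resize(p[240:325,190:300],(770,595),interpolation=2)[:,:,::-1])
E
```

```text
time: 20.3
tool_pos: [533.2, 267.5, 233.0]
tcp_rot: [179.9, 0.2, -177.2]
ft_force: [0.9, -0.1, 0.0]
finger_gap: 50.2
time: 21.3
tool_pos: [257.5, 585.6, 228.2]
tcp_rot: [180.0, -0.2, -176.9]
ft_force: [0.7, -0.7, -0.5]
finger_gap: 50.4
1375 [427.64713978 270.12904531  34.28475752] ((428.1610107421875, 270.32537841796875), (110.95637512207031, 92.72206115722656), 4.502486705780029)
```

View pics/t7b.png

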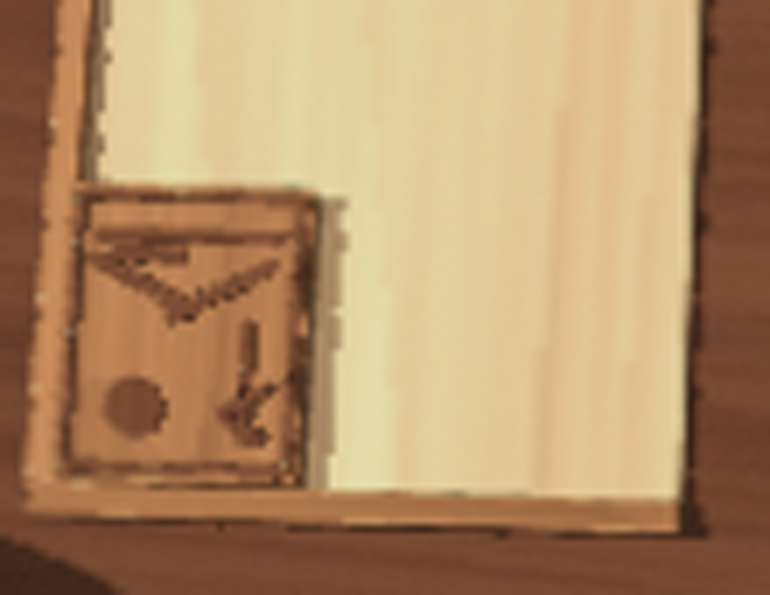

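The top view shows the block snug and square against both stops, with its lower-left corner at about (65,482) and its carved face up. The robot is clear of everything.

```bash
python3 -c "
from bench import r
print(r.hand_in())"
```

```text
the job is handed in; nothing more can be done
None
```

The carved block lies flat, carved face up, in the corner of the registration board against both stops, and the job is handed in at about 21 s of the 64 s.

I toppled it onto its back with half-open fingers on the carved face. I then pushed its side against the left stop and its end against the near stop. I pushed both a second time to make sure it was square; it was never gripped or lifted.

**Last checks:**
- **Contact:** on the second pushes the block stopped firmly against both stops. The end push stopped within 0.3 mm of where it had the first time, and the side push about 1 mm from where I expected. The highest wrist-force reading was about 45 N, on the first side push.
- **Position:** the final top view puts its middle at (428, 270) mm. My estimate of home from the first view was (431, 276), so they differ by 3 to 6 mm. That estimate came from a board outline that measured 12–16 mm too large, so I trusted the contact instead.
- **Squareness:** the final top view gave a yaw of 4.5°, against 2.9° for the board. A scene-view reading before the second pushes gave 7°, which disagreed and is why I repeated them. In the last picture the block's edges run parallel to both stops with no visible gap.
- **Other items:** I contacted nothing but the block. I did not measure the positions of the other items again.

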